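# Load the cup dryer from the peg stand and start it

### The job

Get the cup dryer going: first turn its vent lever fully open, then lift every lidded cup that hangs on the peg stand off its peg and stand it upright in the blue tray on the dryer's deck, never letting a cup drop. Last of all, with all the cups in, turn the dial sleeve to setting 3 (three pips). Leave the tray on the deck and do not disturb the dish, the jar or the tongs.

Things in the scene. Friction and masses are not known exactly. Their poses are not given: they have to be found in the camera images.
- dryer: White cup dryer fixed on the table, 260 (x) by 420 mm (y), flat top 60 mm high. Origin: centre of its underside; x points away from the robot. The slotted deck with the tray lies at y above -50 mm (its middle at y = 85 mm); the controls are on the rest: vent axis at (35, -135) mm, dial axis at (-70, -135) mm. A steel duct runs from the vent axis along +x.
- vent (a joint): Vent lever angle about its vertical axis, anticlockwise from above: 0 shut (lever points to the dryer's -y), 1.571 fully open at the stop (lever points to the dryer's +x, along the duct). Starts near shut; stiff (0.1 N m), stays where it is left.
- vent_axis (a point): On the vent lever's vertical axis, at the top of its hub (dia 28 mm), 106 mm above the table. The lever is a steel bar reaching 85 mm out from the axis, 12 mm wide and 22 mm tall (84 to 106 mm above the table, free below).
- vent_tip (a point): Point on the top of the lever bar, 80 mm out from the axis; it moves with the lever.
- dial (a joint): Dial sleeve angle, clockwise from above: setting 1 at 0, 2 at 0.5, 3 at 1.0, 4 at 1.5 rad, a detent at each (about 0.1 N m). Starts at or between 1 and 2. A black ridge on its top points at rows of 1 to 4 black pips on the plate, on the dryer's +x side: it points 0.75 rad anticlockwise of the dryer's x at setting 1, 0.25 clockwise of it at 3.
- dial_top (a point): Centre of the top of the dial sleeve, 102 mm above the table: a ribbed steel cylinder 48 mm in diameter, 38 mm tall (64 to 102 mm above the table), standing on a flat plate 110 mm across; it turns about its vertical axis.
- tray: Loose blue plastic tray on the dryer's deck, 200 mm (its x) by 235 mm (its y), walls 30 mm tall and 4 mm thick, floor about 4 mm thick. Origin at the centre of its underside. It must hold up to five cups.
- stand: Fixed wooden peg stand. Origin on the table under its beam (along y, 380 mm long, 24 thick, top 213 mm high, posts at y = +-178). Five 10 mm pegs at y = -144, -72, 0, 72, 144 mm, 200 mm high, stick out along -x (to the robot) to x = -62, where the tip turns up (top 218 mm high, front at x = -72 mm). To free a cup raise it 25 mm, then move it 50 mm or more along the stand's -x.
- cup0: Steel lidded cup 0, one of up to 5 alike (may be absent), 0.2 kg, hanging on a peg. Origin: centre of its flat underside, z up. Heights above it: round body dia 51 to 55 mm, lid dia 54 to 61 mm, wire eye 36 mm wide (in its y-z plane) open from 61 to 108 mm, then a round black knob dia 24 from 116 to 158 mm, the place to grip. The peg passes through the eye along x; its centre line is 102 mm up.
- cup1: Steel lidded cup 1, one of up to 5 alike (may be absent), 0.2 kg, hanging on a peg. Origin: centre of its flat underside, z up. Heights above it: round body dia 51 to 55 mm, lid dia 54 to 61 mm, wire eye 36 mm wide (in its y-z plane) open from 61 to 108 mm, then a round black knob dia 24 from 116 to 158 mm, the place to grip. The peg passes through the eye along x; its centre line is 102 mm up.
- cup2: Steel lidded cup 2, one of up to 5 alike (may be absent), 0.2 kg, hanging on a peg. Origin: centre of its flat underside, z up. Heights above it: round body dia 51 to 55 mm, lid dia 54 to 61 mm, wire eye 36 mm wide (in its y-z plane) open from 61 to 108 mm, then a round black knob dia 24 from 116 to 158 mm, the place to grip. The peg passes through the eye along x; its centre line is 102 mm up.
- cup3: Steel lidded cup 3, one of up to 5 alike (may be absent), 0.2 kg, hanging on a peg. Origin: centre of its flat underside, z up. Heights above it: round body dia 51 to 55 mm, lid dia 54 to 61 mm, wire eye 36 mm wide (in its y-z plane) open from 61 to 108 mm, then a round black knob dia 24 from 116 to 158 mm, the place to grip. The peg passes through the eye along x; its centre line is 102 mm up.
- cup4: Steel lidded cup 4, one of up to 5 alike (may be absent), 0.2 kg, hanging on a peg. Origin: centre of its flat underside, z up. Heights above it: round body dia 51 to 55 mm, lid dia 54 to 61 mm, wire eye 36 mm wide (in its y-z plane) open from 61 to 108 mm, then a round black knob dia 24 from 116 to 158 mm, the place to grip. The peg passes through the eye along x; its centre line is 102 mm up.
- dish: Bystander: loose round stoneware dish, 130 mm in diameter, 45 mm tall, to the right of the dryer; origin at the centre of its underside.
- jar: Bystander: loose glass jar with swing-top clamp, 84 mm in diameter, 135 mm tall, beyond the dryer; origin at the centre of its underside.
- tongs: Bystander: loose steel tongs lying on the table in front of the robot, 210 mm long along their x, 45 mm wide, 10 mm tall; origin at the centre of the underside.

How it is judged (in metres and radians):
On the way, in this order (a step that is already met when the one before it is completed fails the run):
1. the vent lever is fully open (value of joint vent above 1.43 rad), for 0.2 s.
2. every cup present stands upright in the tray (x of cup0 in the frame of tray between -0.075 and 0.075 m and y of cup0 in the frame of tray between -0.1 and 0.1 m and z of cup0 in the frame of tray between -0.002 and 0.015 m and angle between each of cup0, cup1, cup2, cup3, cup4's own z axis and vertical below 0.15 rad and x of cup1 in the frame of tray between -0.075 and 0.075 m and y of cup1 in the frame of tray between -0.1 and 0.1 m and z of cup1 in the frame of tray between -0.002 and 0.015 m and x of cup2 in the frame of tray between -0.075 and 0.075 m and y of cup2 in the frame of tray between -0.1 and 0.1 m and z of cup2 in the frame of tray between -0.002 and 0.015 m and x of cup3 in the frame of tray between -0.075 and 0.075 m and y of cup3 in the frame of tray between -0.1 and 0.1 m and z of cup3 in the frame of tray between -0.002 and 0.015 m and x of cup4 in the frame of tray between -0.075 and 0.075 m and y of cup4 in the frame of tray between -0.1 and 0.1 m and z of cup4 in the frame of tray between -0.002 and 0.015 m), for 0.2 s.
3. the dial sleeve is at setting 3 (value of joint dial between 0.85 and 1.15 rad), for 0.2 s.
At the end, for the whole second after the job is handed in: Vent lever open (above 1.43 of 1.571 rad), dial at setting 3 (1.0 +/- 0.15 rad), every cup present standing in the tray (base on its floor, tilted less than 0.15 rad), released and at rest, the tray flat on the dryer's deck (centre within 70 mm of the deck's middle along each side) (all of step 2 and all of step 3 and value of joint vent above 1.43 rad and contact force between each of cup0, cup1, cup2, cup3, cup4 and the fingers below 0.1 N and linear speed of each of cup0, cup1, cup2, cup3, cup4 below 0.03 m/s and x of tray in the frame of dryer between -0.07 and 0.07 m and y of tray in the frame of dryer between 0.015 and 0.155 m and z of tray in the frame of dryer above 0.055 m and angle between tray's own z axis and vertical below 0.06 rad); the robot touches nothing.
It fails at once if a cup is set in the tray before the vent is open (value of joint vent below 1.35 rad and ((x of cup0 in the frame of tray between -0.075 and 0.075 m and y of cup0 in the frame of tray between -0.1 and 0.1 m and z of cup0 in the frame of tray between -0.002 and 0.015 m and angle between cup0's own z axis and vertical below 0.15 rad) or (x of cup1 in the frame of tray between -0.075 and 0.075 m and y of cup1 in the frame of tray between -0.1 and 0.1 m and z of cup1 in the frame of tray between -0.002 and 0.015 m and angle between cup1's own z axis and vertical below 0.15 rad) or (x of cup2 in the frame of tray between -0.075 and 0.075 m and y of cup2 in the frame of tray between -0.1 and 0.1 m and z of cup2 in the frame of tray between -0.002 and 0.015 m and angle between cup2's own z axis and vertical below 0.15 rad) or (x of cup3 in the frame of tray between -0.075 and 0.075 m and y of cup3 in the frame of tray between -0.1 and 0.1 m and z of cup3 in the frame of tray between -0.002 and 0.015 m and angle between cup3's own z axis and vertical below 0.15 rad) or (x of cup4 in the frame of tray between -0.075 and 0.075 m and y of cup4 in the frame of tray between -0.1 and 0.1 m and z of cup4 in the frame of tray between -0.002 and 0.015 m and angle between cup4's own z axis and vertical below 0.15 rad))).
It fails at once if a cup is dropped (it moves faster than 0.8 m/s out of the fingers) ((linear speed of cup0 above 0.8 m/s and contact force between cup0 and the fingers below 0.1 N) or (linear speed of cup1 above 0.8 m/s and contact force between cup1 and the fingers below 0.1 N) or (linear speed of cup2 above 0.8 m/s and contact force between cup2 and the fingers below 0.1 N) or (linear speed of cup3 above 0.8 m/s and contact force between cup3 and the fingers below 0.1 N) or (linear speed of cup4 above 0.8 m/s and contact force between cup4 and the fingers below 0.1 N)).
It fails at once if the dish, the jar or the tongs are shifted by more than 30 mm (distance of any of dish, jar, tongs from where it was at the start of the episode above 0.03 m).
Of cup0, cup1, cup2, cup3, cup4 only 3 to 5 are there at a start; the rules pass over those that are not, and their reading is None.
At some moment in a run one of tray may be knocked a few centimetres aside while the robot is not near it.
It also fails if it takes over 210 s, if anything falls off the work surface, if the arm or the gripper's body presses on something with over 40 N, if the wrist force passes 120 N, or if a joint passes its speed limit or range.

### The arm

A 6-joint arm with a two-finger parallel gripper is mounted at the origin on the work surface. World frame = base frame: x ahead of the robot, y to its left, z up, the work surface at z = 0. Lengths are in mm, angles in rad, forces in N, time in s.
With the tool pointing down it reaches from about 350 to 975 mm from the base axis. Payload 7.1 kg.
Tool frame: the origin (TCP) lies midway between the tips of the shut fingers; the grasp point (between the pads) lies 19 mm behind it; z points along the fingers, y is the line along which they close (so a half turn about z gives the same grasp; the last joint's range is limited). The gripper opens to 88 mm and grips with 3 to 60 N. Pads are 20 mm wide; open, the fingers measure 115 mm over their backs; the gripper's body (75 mm by 178 mm) begins 61 mm behind the grasp point.
Start: joints at [1.27, 0.423, 1.63, -0, 1.089, -0.019], TCP at [173.771, 600.34, 222.675] pointing down, gripper open.
Joint ranges: [-3, 3], [-0.9, 2.11], [0.09, 2.58], [-1.31, 4.45], [0.11, 2.69], [-2.54, 2.54]. Speed limits (rad/s): [2.39, 2.39, 3.01, 3.14, 3.14, 3.14].

### API

Orientations are given as a rotation vector (axis times angle).
In Python, from workcell import ctrl gives the robot as it stands. The module is installed in compiled form; this text tells all that it offers.
- The arm moves only by the tool apply_moves, never from a script. Its argument "targets" is a list of rows, each a list of 3 entries, a list of its own where there are three numbers: the opening, from -1 (shut) to 1 (fully open), then the shift along the tool's x, y, z normalised to -1 to 1, where 1 is 5 cm, then the turn, a rotation vector about the tool's x, y, z normalised to -1 to 1, where 1 is 90 degrees. In form: [[jaw, [x, y, z], [wx, wy, wz]], ...]. A call has 1 to 8 rows; each row shifts and turns the commanded pose from where the row before left it, along the tool's axes as they then stand; what a row does not reach is not made up. A row lasts 1/8 s, in which the tool goes at most 62.5 mm and 10.7 degrees, less where a joint would pass 70% of its speed; a pose out of reach is approached as far as the arm can. A call with a number of a shift or a turn outside -1 to 1 is refused whole. A call with a gripper value outside its range is refused whole. The fingers move at their own pace and stop on an object; the grip force is fixed at half the most. Time passes only in rows, so rows that do not move let the fingers close. It gives the time, the measured TCP pose, the force, the opening and the grip force at its end, in the units of the state.
- ctrl.get_obs(): the state, without advancing time (a new reading comes with each control period).
- ctrl.get_image(name): name is "side" or "top" or "wrist"; returns a dict with "pixels" (420x560x3 uint8, blue, green, red), "camera_matrix" (3x3 intrinsics, pixels), "view" (4x4, takes a point from world to camera coordinates); the wrist camera has in their place "hand_eye" (4x4, takes a point from camera to tool coordinates, whose origin is the TCP and whose axes are the flange's). Camera axes: x right, y down, z forward; pixel columns grow to the right and rows downward; lengths in mm; the calibration is good to about 2 mm. A picture is of the moment at which its call begins: read the wrist's pose just before it. There is no depth.
- ctrl.close_job(): hands the job in; it is judged then, once.
Trained networks look in the newest picture that a camera, given by its name, has taken for a name from the list of things; names that differ only in an ending like _2 or _b are one class to them, and where a whole thing is asked for, a point or a joint stands for the part that bears it (a point fixed in the world has none). Each returns a list of dicts, best first, with "score" (0 to 1); they miss things now and then, are a little off and sometimes report something else, mostly with a low value. They report only what shows in the picture. A call takes as long as a camera call.
- ctrl.masks_of(label, camera): "region" (420x560 bool, what is visible of it) and "bbox" ([left, top, right, bottom] in pixels, round what is visible of it).
- ctrl.pinpoint(label, camera): "xy" ([column, row] in pixels: a listed point, or the origin of a listed thing).
The state is a dict: "t": time; "qpos": joint angles; "qvel": joint speeds; "joint_torque": joint torques, N m; "ee_pos": TCP position; "orientation": TCP orientation; "ft_force": force on the tool from outside, world axes, zero at the start; "moment": the same for the moment, N m; "width": finger opening in mm; "grasp_force": force on a finger pad.
Only numpy, scipy, OpenCV 4.12 (cv2) and the standard library are available. Lean on these libraries where they do the work, as an engineer would, in place of code of your own. Each camera call takes 0.05 s, during which the arm holds its last target. There are 200 camera calls.

## Working session

There is one attempt and no reset: what is moved stays moved. The work goes in short steps, Python scripts to look and compute and a tool call to move; the robot and the scene stay as the last step left them, time stands still between calls to the robot, and variables do not carry over. Pictures are saved under pics/ and viewed, at most 14 in all, crops included, and the job is handed in when it is done.

Besides the shell and the picture viewer there is one more tool, called after "Emit:" as name([rows], argument=value, ...), one row to a line, values as JSON. apply_moves: Moves the arm, as the interface text tells. Scaled input: -1 to 1 covers 5 cm each way for a shift and 90 degrees each way for a turn. Its arguments: {"type":"object","properties":{"targets":{"type":"array"}},"required":["targets"]}

```bash
mkdir -p pics; cat > h.py <<'E'
import numpy as np, cv2
from scipy.spatial.transform import Rotation as R
from workcell import ctrl
def ray(im,px,T=None):
    K=im["camera_matrix"]; d=np.linalg.inv(np.array(K))@[px[0],px[1],1]
    M=np.linalg.inv(np.array(im["view"])) if "view" in im else T@np.array(im["hand_eye"])
    return M[:3,3],M[:3,:3]@d
def atz(im,px,z,T=None):
    o,d=ray(im,px,T); return o+d*(z-o[2])/d[2]
def tool():
    o=ctrl.get_obs(); T=np.eye(4); T[:3,:3]=R.from_rotvec(o["orientation"]).as_matrix(); T[:3,3]=o["ee_pos"]; return T
def proj(im,p,T=None):
    V=np.array(im["view"]) if "view" in im else np.linalg.inv(T@np.array(im["hand_eye"]))
    c=V[:3,:3]@np.array(p)+V[:3,3]; u=np.array(im["camera_matrix"])@c; return u[:2]/u[2]
E
python3 - <<'E'
from h import *
o=ctrl.get_obs(); print(o); T=tool(); print(T.round(3))
Z=dict(dryer=0,vent_axis=106,vent_tip=106,dial_top=102,tray=60,stand=0,cup0=98,dish=0,jar=0,tongs=0)
for c in ["side","top","wrist"]:
    im=ctrl.get_image(c); cv2.imwrite(f"pics/{c}0.png",im["pixels"])
    M=np.linalg.inv(im["view"]) if "view" in im else T@im["hand_eye"]
    print(c,"cam",M[:3,3].round(0),M[:3,2].round(2))
    for n in Z:
        for r in ctrl.pinpoint(n,c)[:6]:
            if r["score"]>.3: print(c,n,round(r["score"],2),np.round(r["xy"],0),atz(im,r["xy"],Z[n],T).round(0))
E
```

```text
{'t': 0.0, 'qpos': array([ 1.26999506e+00,  4.23840188e-01,  1.63066315e+00, -1.80869682e-05,
        1.08858272e+00, -1.90058310e-02]), 'qvel': array([-0.00100963, -0.00103465, -0.00081274, -0.00144108,  0.00114962,
       -0.00013125]), 'joint_torque': array([ 4.40303207e-03, -5.44618857e+01, -2.73676014e+01,  6.45038788e-02,
        2.28476065e-02, -1.22327438e-04]), 'ee_pos': array([173.62455664, 599.839312  , 221.91264447]), 'orientation': array([-4.41135766e-01, -3.11024173e+00,  2.31975281e-03]), 'ft_force': array([-1.39966832,  0.89417984, -0.14063792]), 'moment': array([ 0.02419229, -0.01850421, -0.03805879]), 'grasp_force': 0.0, 'width': 88.1414329243263}
[[-9.61000e-01  2.78000e-01 -0.00000e+00  1.73625e+02]
 [ 2.78000e-01  9.61000e-01 -1.00000e-03  5.99839e+02]
 [ 0.00000e+00 -1.00000e-03 -1.00000e+00  2.21913e+02]
 [ 0.00000e+00  0.00000e+00  0.00000e+00  1.00000e+00]]
side cam [ 286. -980.  675.] [ 0.23  0.8  -0.55]
side dryer 0.92 [283. 246.] [ 508. -172.    0.]
side vent_axis 0.72 [318. 242.] [ 552. -304.  106.]
side vent_tip 0.93 [338. 264.] [ 568. -385.  106.]
side 
[... 516 characters left out ...]
[ 506. -173.    0.]
top vent_axis 0.69 [339. 214.] [ 547. -311.  106.]
top vent_tip 0.64 [361. 208.] [ 565. -382.  106.]
top dial_top 0.58 [343. 243.] [ 455. -321.  102.]
top tray 0.57 [275. 223.] [ 524. -104.   60.]
top tray 0.35 [285. 153.] [ 763. -140.   60.]
top cup0 0.81 [152. 223.] [523. 292.  98.]
top cup0 0.65 [177. 189.] [635. 214.  98.]
top cup0 0.55 [193. 171.] [692. 163.  98.]
top cup0 0.52 [168. 205.] [583. 242.  98.]
top cup0 0.52 [140. 245.] [453. 327.  98.]
top dish 0.72 [178. 189.] [653. 230.   0.]
top jar 0.83 [284. 152.] [ 779. -138.    0.]
top tongs 0.61 [179. 275.] [357. 218.   0.]
top tongs 0.44 [194. 171.] [716. 176.   0.]
wrist cam [ 93. 624. 383.] [ 0.29 -0.09 -0.95]
```

View pics/side0.png

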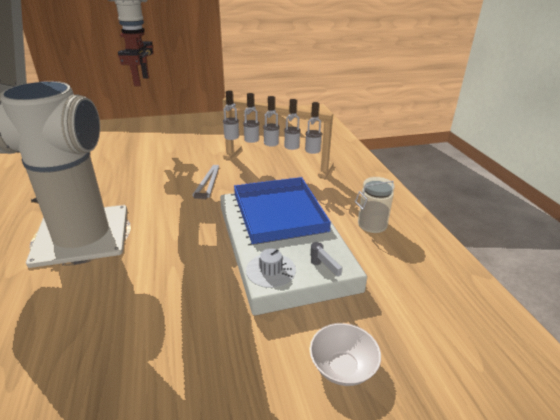

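View pics/top0.png

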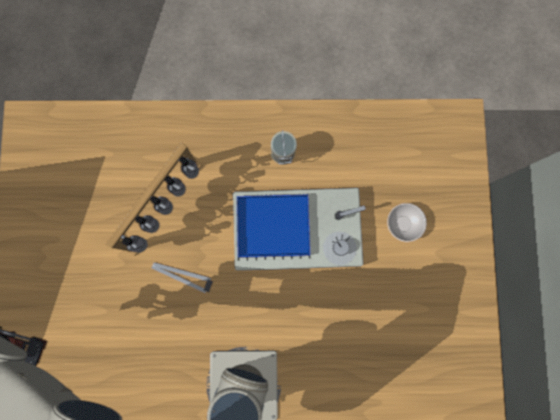

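Side and top views show five hanging cups (top: (131,243) to (190,168)), the tray at (273,226), vent hub (339,214) with the lever pointing right, the dial at (341,244), the dish at (407,222), the jar at (284,148) and the tongs at (182,276). The dryer is nearly square to the world axes. I'll move above it for a close wrist view.

Emit:
apply_moves([
  [-1,[0,0,-0.9],[0,0,-0.045]],
  [-1,[0,0,-0.9],[0,0,-0.045]],
  [-1,[0,0,-0.9],[0,0,-0.045]],
  [-1,[0,0,-0.9],[0,0,-0.044]],
])

```text
t: 2.15
ee_pos: [173.7, 600.1, 404.2]
orientation: [-0.003, 3.142, 0.0]
ft_force: [-0.0, 0.0, 0.1]
width: 51.6
grasp_force: 0.0
```

Emit:
apply_moves([
  [-1,[-0.66,-1,0],[0,0,0]],
  [-1,[-0.66,-1,0],[0,0,0]],
  [-1,[-0.66,-1,0],[0,0,0]],
  [-1,[-0.66,-1,0],[0,0,0]],
  [-1,[-0.66,-1,0],[0,0,0]],
  [-1,[-0.66,-1,0],[0,0,0]],
  [-1,[-0.66,-1,0],[0,0,0]],
  [-1,[-0.66,-1,0],[0,0,0]],
])

```text
t: 3.15
ee_pos: [438.3, 198.4, 403.0]
orientation: [0.001, 3.141, 0.001]
ft_force: [-0.2, 0.5, 0.6]
width: 0.3
grasp_force: 0.0
```

Emit:
apply_moves([
  [-1,[0,-1,0],[0,0,0]],
  [-1,[0,-1,0],[0,0,0]],
  [-1,[0,-1,0],[0,0,0]],
  [-1,[0,-1,0],[0,0,0]],
  [-1,[0,-1,0],[0,0,0]],
  [-1,[0,-1,0],[0,0,0]],
  [-1,[0,-1,0],[0,0,0]],
  [-1,[0,-1,0],[0,0,0]],
  [-1,[0,0,0],[0,0,0]],
])

```text
schema error: expected 1 to 8 rows
```

Emit:
apply_moves([
  [-1,[0,-1,0],[0,0,0]],
  [-1,[0,-1,0],[0,0,0]],
  [-1,[0,-1,0],[0,0,0]],
  [-1,[0,-1,0],[0,0,0]],
  [-1,[0,-1,0],[0,0,0]],
  [-1,[0,-1,0],[0,0,0]],
  [-1,[0,-1,0],[0,0,0]],
  [-1,[0,-1,0],[0,0,0]],
])

```text
t: 4.15
ee_pos: [437.0, -201.5, 402.9]
orientation: [0.001, 3.141, -0.0]
ft_force: [0.7, 0.6, -0.0]
width: 0.7
grasp_force: 0.0
```

```bash
python3 - <<'E'
from h import *
Z=dict(dryer=0,vent_axis=106,vent_tip=106,dial_top=102,tray=60,dish=0)
T=tool();print(T[:3,3].round(1))
im=ctrl.get_image("wrist"); cv2.imwrite("pics/w1.png",im["pixels"])
for n in Z:
    for r in ctrl.pinpoint(n,"wrist")[:3]:
        if r["score"]>.3: print(n,round(r["score"],2),np.round(r["xy"],0),atz(im,r["xy"],Z[n],T).round(1))
for n,z in (("tray",90),("dryer",60)):
    for r in ctrl.masks_of(n,"wrist")[:1]:
        c=max(cv2.findContours(r["region"].astype(np.uint8),0,1)[0],key=cv2.contourArea)
        for q in cv2.approxPolyDP(c,8,True)[:,0]: print(n,q,atz(im,q,z,T).round(0))
E
```

```text
[ 437.  -201.5  402.9]
dryer 0.35 [203. 174.] [ 461.1 -347.5    0. ]
vent_axis 0.75 [214. 234.] [ 542.8 -309.8  106. ]
vent_tip 0.69 [170. 250.] [ 572.2 -387.1  106. ]
dial_top 0.66 [203. 173.] [ 440.7 -321.5  102. ]
tray 0.8 [336. 209.] [514.2 -98.2  60. ]
dish 0.74 [110. 208.] [ 531.8 -540.2    0. ]
tray [412 155] [414.  13.  90.]
tray [271 156] [ 415. -213.   90.]
tray [272 241] [ 563. -213.   90.]
tray [292 243] [ 567. -177.   90.]
tray [303 267] [ 615. -157.   90.]
tray [400 264] [609.  18.  90.]
dryer [413 129] [375.  22.  60.]
dryer [167 135] [ 384. -387.   60.]
dryer [180 237] [ 569. -384.   60.]
dryer [165 246] [ 587. -415.   60.]
dryer [183 249] [ 593. -381.   60.]
dryer [187 271] [ 640. -378.   60.]
dryer [258 268] [ 633. -241.   60.]
dryer [270 240] [ 575. -217.   60.]
dryer [270 155] [ 417. -216.   60.]
dryer [411 152] [412.  24.  60.]
```

View pics/w1.png

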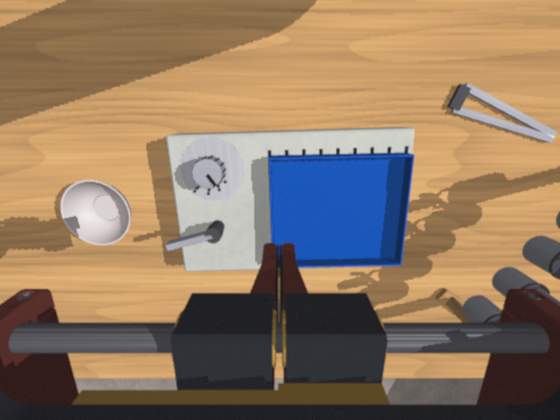

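The wrist view shows the dial at (208,173), vent hub (216,232) with the lever tip at (170,246), the tray from (270,155) to (405,265), and the dish at left (95,212). The dryer yaw is about 0.022 with its centre near (509,-174). The lever is about 0.3 rad open, so I'll push it with shut fingers.

Emit:
apply_moves([
  [-1,[-0.4,-0.885,0],[0,0,0]],
  [-1,[-0.4,-0.885,0],[0,0,0]],
  [-1,[-0.4,-0.885,0],[0,0,0]],
  [-1,[-0.4,-0.885,0],[0,0,0]],
  [-1,[0,0,0.9],[0,0,0]],
  [-1,[0,0,0.9],[0,0,0]],
  [-1,[0,0,0.9],[0,0,0]],
  [-1,[0,0,0.9],[0,0,0]],
])

```text
t: 5.6
ee_pos: [517.7, -375.9, 221.5]
orientation: [-0.001, 3.141, -0.0]
ft_force: [0.4, 0.7, -0.7]
width: 0.0
grasp_force: 0.0
```

Emit:
apply_moves([
  [-1,[0,0,0.9],[0,0,0]],
  [-1,[0,0,0.9],[0,0,0]],
  [-1,[0,0,0.9],[0,0,0]],
  [-1,[0,0,0],[0,0,0]],
])

```text
t: 6.1
ee_pos: [515.5, -374.4, 84.5]
orientation: [0.001, -3.136, -0.007]
ft_force: [-1.2, -0.4, -0.0]
width: 0.0
grasp_force: 0.0
```

Emit:
apply_moves([
  [-1,[-0.2,0.04,0],[0,0,0]],
  [-1,[-0.2,0.04,0],[0,0,0]],
  [-1,[-0.2,0.04,0],[0,0,0]],
  [-1,[-0.2,0.04,0],[0,0,0]],
  [-1,[-0.15,0.05,0],[0,0,0]],
  [-1,[-0.15,0.05,0],[0,0,0]],
  [-1,[0,0,0],[0,0,0]],
])

```text
t: 6.98
ee_pos: [572.9, -363.6, 87.5]
orientation: [0.0, 3.141, -0.0]
ft_force: [0.9, 0.1, 0.6]
width: 0.3
grasp_force: 0.0
```

Emit:
apply_moves([
  [-1,[-0.14,0.09,0],[0,0,0]],
  [-1,[-0.14,0.09,0],[0,0,0]],
  [-1,[-0.11,0.125,0],[0,0,0]],
  [-1,[-0.11,0.125,0],[0,0,0]],
  [-1,[-0.07,0.15,0],[0,0,0]],
  [-1,[-0.07,0.12,0],[0,0,0]],
  [-1,[0,0,0],[0,0,0]],
])

```text
t: 7.85
ee_pos: [604.8, -328.2, 87.8]
orientation: [-0.0, 3.141, 0.0]
ft_force: [0.4, -0.9, 0.1]
width: 0.3
grasp_force: 0.0
```

```bash
python3 - <<'E'
from h import *
im=ctrl.get_image("top"); a=im["pixels"][170:270,220:430]
s=ctrl.get_image("side"); b=s["pixels"][180:320,210:410]
cv2.imwrite("pics/v1.png",np.vstack([cv2.resize(a,(600,286),interpolation=2),cv2.resize(b,(450,314),interpolation=2) if 0 else cv2.copyMakeBorder(cv2.resize(b,(440,308),interpolation=2),0,0,0,160,0)]))
E
```

```text
(no output)
```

View pics/v1.png

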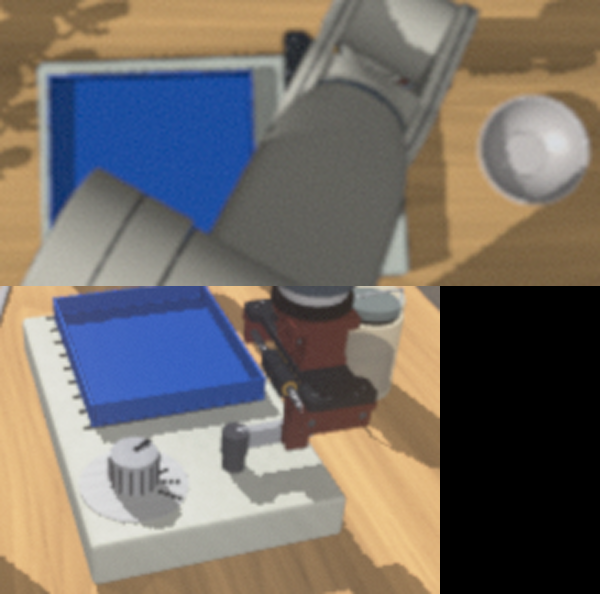

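The side crop shows the lever pointing along the dryer's +x, with the finger behind it. I'll push on to the stop.

Emit:
apply_moves([
  [-1,[0,0.06,0],[0,0,0]],
  [-1,[0,0,0],[0,0,0]],
])

```text
t: 8.2
ee_pos: [604.5, -327.7, 87.9]
orientation: [0.001, 3.14, -0.004]
ft_force: [-0.3, -6.8, -2.1]
width: 0.5
grasp_force: 3.4
```

Emit:
apply_moves([
  [-1,[0,0.06,0],[0,0,0]],
  [-1,[0,0,0],[0,0,0]],
])

```text
t: 8.45
ee_pos: [604.5, -327.4, 88.0]
orientation: [0.0, 3.139, -0.011]
ft_force: [-0.2, -17.7, -5.1]
width: 0.1
grasp_force: 8.6
```

Emit:
apply_moves([
  [-1,[0,-0.8,0],[0,0,0]],
  [-1,[0,0,-1],[0,0,0]],
  [-1,[0,0,-1],[0,0,0]],
  [-1,[0,0,-1],[0,0,0.115]],
  [-1,[0,0,-1],[0,0,0.115]],
  [-1,[0,0,-1],[0,0,0.115]],
  [-1,[0,0,-1],[0,0,0.115]],
  [-1,[0,0,-1],[0,0,0.115]],
])

```text
t: 9.45
ee_pos: [603.9, -362.7, 439.4]
orientation: [1.381, 2.822, 0.001]
ft_force: [0.2, 0.3, -0.5]
width: 0.4
grasp_force: 0.0
```

Emit:
apply_moves([
  [-0.4,[0,0,0],[0,0,0.115]],
  [-0.4,[0,0,0],[0,0,0.115]],
  [-0.4,[0,0,0],[0,0,0.115]],
  [-0.4,[0,0,0],[0,0,0.115]],
  [-0.4,[0,0,0],[0,0,0.115]],
  [-0.4,[0,0,0],[0,0,0.115]],
  [-0.4,[0,0,0],[0,0,0.115]],
  [-0.4,[0,0,0],[0,0,0]],
])

```text
t: 10.45
ee_pos: [604.1, -362.8, 437.6]
orientation: [-2.776, -1.471, -0.0]
ft_force: [0.4, -0.0, -0.2]
width: 26.4
grasp_force: 0.0
```

```bash
python3 - <<'E'
from h import *
print(tool().round(3)); print(ctrl.get_obs()["qpos"].round(2))
im=ctrl.get_image("side"); 
for n in("vent_axis","vent_tip"):
    for r in ctrl.pinpoint(n,"side")[:1]: print(n,r["score"],atz(im,r["xy"],106).round(0))
E
```

```text
[[ 5.61000e-01  8.28000e-01 -0.00000e+00  6.04075e+02]
 [ 8.28000e-01 -5.61000e-01  0.00000e+00 -3.62819e+02]
 [ 0.00000e+00 -0.00000e+00 -1.00000e+00  4.37603e+02]
 [ 0.00000e+00  0.00000e+00  0.00000e+00  1.00000e+00]]
[-0.56  0.4   1.18  0.    1.56  0.04]
vent_axis 0.94 [ 548. -309.  106.]
vent_tip 0.74 [675. 160. 106.]
```

Orientation is right; now over to the stand.

Emit:
apply_moves([
  [-0.4,[0.79,-0.57,0],[0,0,0]],
  [-0.4,[0.79,-0.57,0],[0,0,0]],
  [-0.4,[0.79,-0.57,0],[0,0,0]],
  [-0.4,[0.79,-0.57,0],[0,0,0]],
  [-0.4,[0.79,-0.57,0],[0,0,0]],
  [-0.4,[0.79,-0.57,0],[0,0,0]],
  [-0.4,[0.79,-0.57,0],[0,0,0]],
  [-0.4,[0.79,-0.57,0],[0,0,0]],
])

```text
t: 11.6
ee_pos: [593.2, 28.2, 437.9]
orientation: [2.775, 1.472, 0.001]
ft_force: [0.7, 0.9, 0.1]
width: 26.4
grasp_force: 0.0
```

Emit:
apply_moves([
  [0.1,[0.79,-0.57,0],[0,0,0]],
  [0.1,[0.79,-0.57,0],[0,0,0]],
  [0.1,[0.79,-0.57,0],[0,0,0]],
  [0.1,[0.79,-0.57,0],[0,0,0]],
  [0.1,[0.79,-0.57,0],[0,0,0]],
  [0.1,[0,0,0],[0,0,0]],
  [0.1,[0,0,0],[0,0,0]],
])

```text
t: 12.48
ee_pos: [586.7, 269.7, 437.5]
orientation: [2.775, 1.471, -0.001]
ft_force: [0.5, 0.5, 0.1]
width: 48.0
grasp_force: 0.0
```

```bash
cat >> h.py <<'E'
def cups_from_masks(cam,zt=256,T=None):
    """mask list for cups, print bbox"""
    return [(r["score"],r["bbox"],r["region"]) for r in ctrl.masks_of("cup0",cam) if r["score"]>.3]
E
python3 - <<'E'
from h import *
T=tool();print(T[:3,3].round(1), ctrl.get_obs()["qpos"].round(2))
W=ctrl.get_image("wrist"); cv2.imwrite("pics/w2.png",W["pixels"])
S=ctrl.get_image("side"); P=ctrl.get_image("top")
for n,im in (("wrist",W),("side",S),("top",P)):
    for r in ctrl.pinpoint("cup0",n)[:6]:
        if r["score"]>.3: print(n,round(r["score"],2),np.round(r["xy"],1),atz(im,r["xy"],98,T).round(1))
    for r in ctrl.masks_of("cup0",n)[:6]:
        if n!="top" and r["score"]>.3: print("  bbox",round(r["score"],2),r["bbox"])
E
```

```text
[586.7 269.7 437.5] [ 0.41  0.3   1.33 -0.    1.52  1.01]
wrist 0.91 [321.2 179.7] [635.7 210.4  98. ]
wrist 0.8 [197.9 180.5] [457.7 329.4  98. ]
wrist 0.76 [280.  180.7] [575.5 249.1  98. ]
wrist 0.7 [239.8 178.5] [520.  291.4  98. ]
wrist 0.56 [362.7 180.4] [694.8 168.9  98. ]
  bbox 0.87 [306.4, 179.4, 347.1, 216.6]
  bbox 0.82 [211.6, 180.5, 253.3, 213.5]
  bbox 0.72 [262.1, 177.9, 295.6, 218.2]
  bbox 0.67 [155.3, 178.0, 211.6, 220.2]
  bbox 0.57 [347.2, 181.3, 404.2, 219.4]
side 0.9 [309.1 147. ] [687.8 187.2  98. ]
side 0.87 [270.7 143.1] [571.9 243.6  98. ]
side 0.75 [288.6 146.9] [622.3 202.4  98. ]
side 0.72 [252.7 140. ] [518.5 280.6  98. ]
side 0.62 [233.  137.4] [457.3 315.7  98. ]
  bbox 0.79 [262.6, 96.5, 278.2, 142.9]
  bbox 0.75 [284.6, 102.5, 304.0, 150.1]
  bbox 0.74 [242.9, 93.9, 262.8, 143.3]
  bbox 0.71 [303.0, 99.4, 319.0, 153.5]
  bbox 0.64 [225.1, 92.9, 239.3, 141.3]
top 0.73 [152.  227.8] [507.8 290.9  98. ]
top 0.71 [193.8 173.6] [684.8 159.4  98. ]
top 0.62 [180.1 191.7] [625. 203.  98.]
top 0.62 [167.8 207.7] [572.7 241.7  98. ]
```

View pics/w2.png

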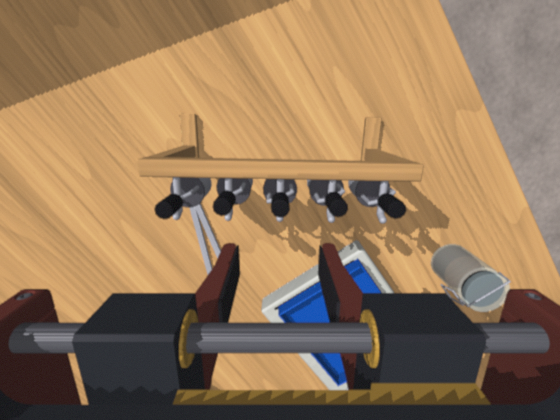

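The wrist view shows the beam across rows 158–180 (columns 140–422), parallel to the image rows. Five black knobs have their tops near (160,211), (221,209), (280,210), (341,210) and (399,211). I'll measure the knobs from their dark blobs.

```bash
cat >> h.py <<'E'
from scipy.optimize import least_squares
def knobs(im,T,r0=185,r1=225,c0=140,c1=420):
    g=im["pixels"].max(2).astype(int); m=np.zeros_like(g,np.uint8); m[r0:r1,c0:c1]=(g[r0:r1,c0:c1]<45)
    n,l,s,c=cv2.connectedComponentsWithStats(m); return [(c[i],s[i]) for i in range(1,n) if s[i][4]>60]
E
python3 - <<'E'
from h import *
T=tool();W=ctrl.get_image("wrist")
K=sorted(knobs(W,T),key=lambda k:k[0][0]); P=[]
for c,s in K:
    p=atz(W,c,235,T); P.append(p[:2]); print(c.round(1),s,p.round(1))
P=np.array(P)
if len(P)==5:
    d=P[0]-P[4]; print("len",np.hypot(*d)/4,"yaw",np.degrees(np.arctan2(-d[0],d[1])))
    print("tool-frame offs",((P-T[:2,3])@T[:2,:2]).round(1))
for px in((139,160),(422,163),(139,177),(422,180)): print(px,atz(W,px,213,T).round(0))
print(np.degrees(np.arctan2(T[1,0],T[0,0])))
E
```

```text
[168.8 206. ] [156 195  27  23 396] [453.8 327.5 235. ]
[224.1 202.5] [214 191  21  23 340] [516.  290.8 235. ]
[279.6 204.1] [272 193  17  23 324] [574.1 248.6 235. ]
[335.5 203.7] [325 192  22  24 351] [634.2 208.3 235. ]
[391.2 205.1] [378 193  27  24 407] [692.9 166.  235. ]
len 72.12836983312445 yaw 55.9689375927229
tool-frame offs [[ -27.  -142.6]
 [ -22.3  -70.6]
 [ -24.4    1.2]
 [ -23.9   73.5]
 [ -25.8  145.9]]
(139, 160) [452. 397. 213.]
(422, 163) [757. 184. 213.]
(139, 177) [437. 380. 213.]
(422, 180) [747. 164. 213.]
55.72705535290574
```

Knob spacing measures 72.1 mm, matching the 72 mm given. I'll grasp the middle cup first.

Emit:
apply_moves([
  [0.1,[-0.49,0.02,0],[0,0,0]],
  [0.1,[0,0,0.9],[0,0,0]],
  [0.1,[0,0,0.9],[0,0,0]],
  [0.1,[0,0,0.9],[0,0,0]],
  [0.1,[0,0,0.75],[0,0,0]],
  [0.1,[0,0,0.5],[0,0,0]],
  [0.1,[0,0,0.4],[0,0,0]],
  [0.1,[0,0,0],[0,0,0]],
])

```text
t: 13.98
ee_pos: [572.9, 248.8, 218.6]
orientation: [-2.777, -1.469, 0.005]
ft_force: [0.8, -0.1, -0.3]
width: 48.2
grasp_force: 0.0
```

Emit:
apply_moves([
  [-1,[0,0,0],[0,0,0]],
  [-1,[0,0,0],[0,0,0]],
  [-1,[0,0,0],[0,0,0]],
  [-1,[0,0,0],[0,0,0]],
  [-1,[0,0,0],[0,0,0]],
  [-1,[0,0,-0.25],[0,0,0]],
  [-1,[0,0,-0.25],[0,0,0]],
  [-1,[0,0,0],[0,0,0]],
])

```text
t: 14.98
ee_pos: [574.3, 249.6, 246.5]
orientation: [-2.777, -1.469, -0.003]
ft_force: [0.2, -0.5, -2.7]
width: 23.4
grasp_force: 30.0
```

```bash
cat >> h.py <<'E'
def tray(im=None):
    im=im or ctrl.get_image("top"); h=cv2.cvtColor(im["pixels"],cv2.COLOR_BGR2HSV)
    m=cv2.inRange(h,(105,120,40),(130,255,255)); m[:150]=0; m[300:]=0; m[:,:200]=0; m[:,380:]=0
    c=max(cv2.findContours(m,0,1)[0],key=cv2.contourArea)[:,0]
    p=np.array([atz(im,q,90)[:2] for q in c]).astype(np.float32); r=cv2.minAreaRect(p); return r
E
python3 - <<'E'
from h import *
im=ctrl.get_image("top"); print(tray(im))
for r in ctrl.pinpoint("tray","top")[:1]: print(r["score"],atz(im,r["xy"],60).round(1))
im=ctrl.get_image("side")
for r in ctrl.pinpoint("tray","side")[:1]: print(r["score"],atz(im,r["xy"],60).round(1))
for r in ctrl.masks_of("cup0","side")[:6]: print("  bbox",round(r["score"],2),r["bbox"])
print(tool()[:3,3])
E
```

```text
((514.4774780273438, -98.3634262084961), (197.61143493652344, 230.4170684814453), 1.1631484031677246)
0.72 [512.3 -96.7  60. ]
0.56 [ 519.3 -102.3   60. ]
  bbox 0.93 [281.6, 101.2, 304.8, 153.5]
  bbox 0.8 [243.8, 92.8, 262.3, 145.7]
  bbox 0.77 [264.5, 88.1, 278.0, 137.4]
  bbox 0.77 [222.8, 92.1, 237.2, 142.7]
  bbox 0.63 [301.9, 99.3, 320.1, 152.6]
[573.45217809 249.13531826 244.66370709]
```

Gripped and lifted 26 mm. The tray is at (514,-98) with a yaw of 1.2°. Next I'll take the cup out and carry it over.

Emit:
apply_moves([
  [-1,[-0.4,0,0],[0,0,0]],
  [-1,[-0.5,0,0],[0,0,0]],
  [-1,[-0.5,0,0],[0,0,0]],
  [-1,[0,0,-0.6],[0,0,0]],
  [-1,[0,0,-0.6],[0,0,0]],
  [-1,[0,0,-0.6],[0,0,0]],
  [-1,[0,0,-0.6],[0,0,0]],
  [-1,[-0.4,0.3,0],[0,0,0]],
])

```text
t: 16.23
ee_pos: [536.7, 167.5, 367.7]
orientation: [2.775, 1.472, 0.007]
ft_force: [0.1, -0.6, -3.5]
width: 23.5
grasp_force: 30.0
```

Emit:
apply_moves([
  [-1,[-0.65,0.52,0],[0,0,0]],
  [-1,[-0.65,0.52,0],[0,0,0]],
  [-1,[-0.65,0.52,0],[0,0,0]],
  [-1,[-0.65,0.52,0],[0,0,0]],
  [-1,[-0.65,0.52,0],[0,0,0]],
  [-1,[-0.65,0.52,0],[0,0,0]],
  [-1,[-0.65,0.52,0],[0,0,0]],
  [-1,[-0.65,0.52,0],[0,0,0]],
])

```text
t: 17.23
ee_pos: [561.0, -166.9, 364.8]
orientation: [-2.776, -1.469, 0.001]
ft_force: [1.5, -0.4, -1.9]
width: 23.9
grasp_force: 30.0
```

```bash
cat >> h.py <<'E'
def to(x,y,z=None):
    T=tool(); d=np.array([x,y,T[2,3] if z is None else z])-T[:3,3]
    print("TCP",T[:3,3].round(1),"need units",(T[:3,:3].T@d/50).round(3),"width",ctrl.get_obs()["width"].round(1))
E
python3 - <<'E'
from h import *
to(560,-167,200)
im=ctrl.get_image("side"); cv2.imwrite("pics/s2.png",cv2.resize(im["pixels"][60:300,180:420],(600,600)))
E
```

```text
Traceback (most recent call last):
  File "h.py", line 29, in to
    print("TCP",T[:3,3].round(1),"need units",(T[:3,:3].T@d/50).round(3),"width",ctrl.get_obs()["width"].round(1))
                                                                                 ^^^^^^^^^^^^^^^^^^^^^^^^^^^^^
AttributeError: 'float' object has no attribute 'round'
```

Emit:
apply_moves([
  [-1,[0,0,0.8],[0,0,0]],
  [-1,[0,0,0.8],[0,0,0]],
  [-1,[0,0,0.8],[0,0,0]],
  [-1,[0,0,0.5],[0,0,0]],
  [-1,[0,0,0.3],[0,0,0]],
  [-1,[0,0,0.15],[0,0,0]],
  [-1,[0,0,0],[0,0,0]],
])

```text
t: 18.1
ee_pos: [561.4, -165.6, 197.8]
orientation: [2.777, 1.469, 0.0]
ft_force: [-0.2, 0.7, -2.4]
width: 23.6
grasp_force: 30.0
```

```bash
sed -i 's/ctrl.get_obs()\["width"\].round(1)/ctrl.get_obs()["width"]/' h.py; python3 - <<'E'
from h import *
to(560,-167,186)
im=ctrl.get_image("side"); cv2.imwrite("pics/s2.png",cv2.resize(im["pixels"][60:300,180:420],(600,600)))
E
```

```text
TCP [ 561.4 -165.6  197.8] need units [-0.039 -0.008  0.237] width 23.587237345851854
```

View pics/s2.png

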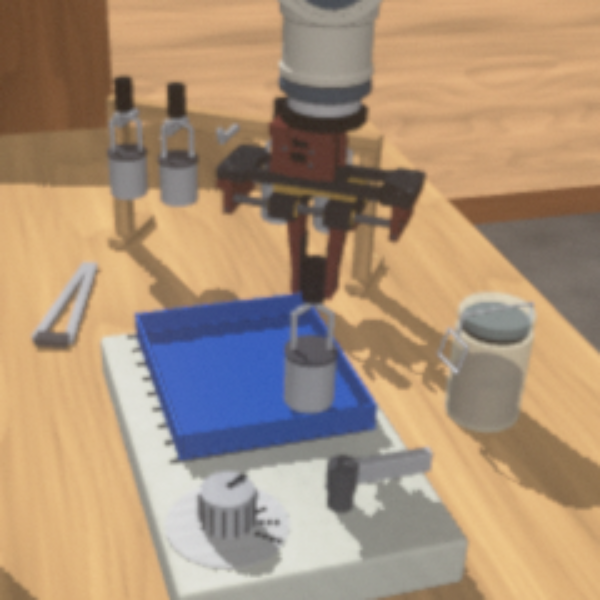

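The side crop shows the cup upright above the tray's far right corner at (310,375). The lever lies along +x and the ridge points between settings 1 and 2. I'll lower gently.

Emit:
apply_moves([
  [-1,[0,0,0.1],[0,0,0]],
  [-1,[0,0,0.06],[0,0,0]],
  [-1,[0,0,0.03],[0,0,0]],
  [-1,[0,0,0],[0,0,0]],
])

```text
t: 18.65
ee_pos: [561.2, -165.6, 188.1]
orientation: [-2.777, -1.469, 0.0]
ft_force: [-0.3, 0.2, -2.9]
width: 23.4
grasp_force: 30.0
```

Emit:
apply_moves([
  [-1,[0,0,0.03],[0,0,0]],
  [-1,[0,0,0.03],[0,0,0]],
  [-1,[0,0,0],[0,0,0]],
])

```text
t: 19.02
ee_pos: [562.1, -166.2, 187.8]
orientation: [2.775, 1.468, 0.002]
ft_force: [-5.3, -0.3, 14.4]
width: 23.2
grasp_force: 30.0
```

Emit:
apply_moves([
  [-1,[0,0,-0.04],[0,0,0]],
  [0.1,[0,0,0],[0,0,0]],
  [0.1,[0,0,0],[0,0,0]],
  [0.1,[0,0,0],[0,0,0]],
  [0.1,[0,0,0],[0,0,0]],
  [0.1,[0,0,-0.2],[0,0,0]],
  [0.1,[0,0,-0.6],[0,0,0]],
  [0.1,[0,0,-0.9],[0,0,0]],
])

```text
t: 20.02
ee_pos: [560.5, -165.4, 272.5]
orientation: [-2.775, -1.468, 0.003]
ft_force: [0.8, 0.2, 0.6]
width: 48.6
grasp_force: 0.0
```

Emit:
apply_moves([
  [0.1,[0,0,-0.9],[0,0,0]],
  [0.1,[0,0,-0.9],[0,0,0]],
  [0.1,[0,0,0],[0,0,0]],
])

```text
t: 20.4
ee_pos: [563.1, -166.2, 367.2]
orientation: [2.772, 1.466, 0.009]
ft_force: [0.1, -0.3, -0.4]
width: 48.4
grasp_force: 0.0
```

```bash
cat >> h.py <<'E'
C={0:(453.8,327.5),1:(516,290.8),3:(634.2,208.3),4:(692.9,166)}
def cupview(cams=("wrist",)):
    T=tool()
    for c in cams:
        im=ctrl.get_image(c)
        for r in ctrl.pinpoint("cup0",c)[:7]:
            if r["score"]>.3: print(c,round(r["score"],2),np.round(r["xy"],0),"z98",atz(im,r["xy"],98,T)[:2].round(0),"z64",atz(im,r["xy"],64,T)[:2].round(0))
E
python3 - <<'E'
from h import *
print(tray()); to(*C[3],340); to(*C[4],340); cupview(("side",))
E
```

```text
((513.0526733398438, -23.079120635986328), (78.27664947509766, 195.14593505859375), 89.5934829711914)
TCP [ 561.9 -165.8  364.5] need units [ 6.998 -3.017  0.487] width 47.84113334356207
TCP [ 561.9 -165.8  364.5] need units [ 6.959 -1.57   0.493] width 47.84113334356207
side 0.95 [312. 147.] z98 [698. 184.] z64 [723. 253.]
side 0.93 [305. 224.] z98 [ 549. -220.] z64 [ 564. -175.]
side 0.87 [230. 138.] z98 [447. 317.] z64 [457. 393.]
side 0.72 [287. 148.] z98 [617. 197.] z64 [636. 266.]
side 0.65 [251. 138.] z98 [517. 294.] z64 [530. 369.]
```

Emit:
apply_moves([
  [0.1,[0.87,-0.196,0],[0,0,0]],
  [0.1,[0.87,-0.196,0],[0,0,0]],
  [0.1,[0.87,-0.196,0],[0,0,0]],
  [0.1,[0.87,-0.196,0],[0,0,0]],
  [0.1,[0.87,-0.196,0],[0,0,0]],
  [0.1,[0.87,-0.196,0],[0,0,0]],
  [0.1,[0.87,-0.196,0],[0,0,0]],
  [0.1,[0.87,-0.198,0],[0,0,0]],
])

```text
t: 21.55
ee_pos: [691.9, 167.5, 359.9]
orientation: [-2.776, -1.469, 0.005]
ft_force: [0.6, 0.7, -0.5]
width: 48.2
grasp_force: 0.0
```

```bash
python3 - <<'E'
from h import *
to(*C[4],219); print(tray()); print(ctrl.get_obs()["qpos"].round(2))
E
```

```text
TCP [691.9 167.5 359.9] need units [-0.006  0.041  2.819] width 48.206151564454274
((514.2889404296875, -99.42623901367188), (198.16038513183594, 228.9844512939453), 0.19816266000270844)
[0.23 0.45 1.27 0.   1.42 0.82]
```

Emit:
apply_moves([
  [0.1,[0,0.03,0.9],[0,0,0]],
  [0.1,[0,0,0.9],[0,0,0]],
  [0.1,[0,0,0.6],[0,0,0]],
  [0.1,[0,0,0.3],[0,0,0]],
  [0.1,[0,0,0.15],[0,0,0]],
  [0.1,[0,0,0],[0,0,0]],
  [-1,[0,0,0],[0,0,0]],
  [-1,[0,0,0],[0,0,0]],
])

```text
t: 22.6
ee_pos: [693.9, 165.5, 220.9]
orientation: [2.776, 1.469, 0.003]
ft_force: [-0.6, -0.6, -0.2]
width: 32.0
grasp_force: 0.0
```

Emit:
apply_moves([
  [-1,[0,0,0],[0,0,0]],
  [-1,[0,0,0],[0,0,0]],
  [-1,[0,0,0],[0,0,0]],
  [-1,[0,0,-0.25],[0,0,0]],
  [-1,[0,0,-0.25],[0,0,0]],
  [-1,[0,0,0],[0,0,0]],
])

```text
t: 23.35
ee_pos: [694.4, 165.3, 246.3]
orientation: [2.776, 1.468, 0.004]
ft_force: [-0.5, 0.8, -1.8]
width: 23.6
grasp_force: 29.9
```

Emit:
apply_moves([
  [-1,[-0.4,0,0],[0,0,0]],
  [-1,[-0.5,0,0],[0,0,0]],
  [-1,[-0.5,0,0],[0,0,0]],
  [-1,[0,0,-0.6],[0,0,0]],
  [-1,[0,0,-0.6],[0,0,0]],
  [-1,[0,0,-0.6],[0,0,0]],
  [-1,[0,0,-0.6],[0,0,0]],
  [-1,[-0.6,0,0],[0,0,0]],
])

```text
t: 24.35
ee_pos: [637.8, 82.6, 366.8]
orientation: [2.775, 1.47, 0.006]
ft_force: [0.2, 0.4, -1.9]
width: 23.5
grasp_force: 30.0
```

Emit:
apply_moves([
  [-1,[-0.75,0,0],[0,0,0]],
  [-1,[-0.75,0,0],[0,0,0]],
  [-1,[-0.75,0,0],[0,0,0]],
  [-1,[-0.75,0,0],[0,0,0]],
  [-1,[-0.75,0,0],[0,0,0]],
  [-1,[-0.75,0,0],[0,0,0]],
  [-1,[-0.75,0,0],[0,0,0]],
  [-1,[-0.75,0.06,0],[0,0,0]],
])

```text
t: 25.35
ee_pos: [468.5, -168.1, 364.0]
orientation: [-2.777, -1.469, 0.002]
ft_force: [0.5, 0.0, -1.4]
width: 23.7
grasp_force: 30.0
```

```bash
python3 - <<'E'
from h import *
to(470.4,-169,187)
im=ctrl.get_image("side")
for r in ctrl.pinpoint("tray","side")[:1]: print(r["score"],r["xy"],atz(im,r["xy"],60).round(1))
E
```

```text
TCP [ 468.5 -168.1  364. ] need units [0.009 0.046 3.541] width 23.69442895088782
0.82 [279.6, 211.2] [ 516.1 -100.1   60. ]
```

Emit:
apply_moves([
  [-1,[0,0.04,0.8],[0,0,0]],
  [-1,[0,0,0.8],[0,0,0]],
  [-1,[0,0,0.8],[0,0,0]],
  [-1,[0,0,0.5],[0,0,0]],
  [-1,[0,0,0.3],[0,0,0]],
  [-1,[0,0,0.15],[0,0,0]],
  [-1,[0,0,0.1],[0,0,0]],
  [-1,[0,0,0],[0,0,0]],
])

```text
t: 26.45
ee_pos: [472.7, -168.1, 192.5]
orientation: [2.776, 1.469, 0.001]
ft_force: [0.2, -0.0, -2.4]
width: 23.4
grasp_force: 30.0
```

Emit:
apply_moves([
  [-1,[0,0,0.04],[0,0,0]],
  [-1,[0,0,0.03],[0,0,0]],
  [-1,[0,0,0],[0,0,0]],
])

```text
t: 26.82
ee_pos: [472.5, -168.1, 188.7]
orientation: [2.777, 1.469, 0.0]
ft_force: [0.1, -0.3, -1.8]
width: 23.2
grasp_force: 30.0
```

Emit:
apply_moves([
  [-1,[0,0,0.03],[0,0,0]],
  [-1,[0,0,0],[0,0,0]],
])

```text
t: 27.08
ee_pos: [472.4, -168.1, 187.1]
orientation: [-2.777, -1.469, 0.0]
ft_force: [0.2, -0.2, -2.2]
width: 23.3
grasp_force: 30.0
```

Emit:
apply_moves([
  [-1,[0,0,0.03],[0,0,0]],
  [-1,[0,0,0],[0,0,0]],
])

```text
t: 27.32
ee_pos: [472.9, -168.2, 187.0]
orientation: [2.776, 1.469, 0.001]
ft_force: [-2.7, 1.9, 11.0]
width: 23.4
grasp_force: 30.0
```

Emit:
apply_moves([
  [-1,[0,0,-0.02],[0,0,0]],
  [0.1,[0,0,0],[0,0,0]],
  [0.1,[0,0,0],[0,0,0]],
  [0.1,[0,0,0],[0,0,0]],
  [0.1,[0,0,0],[0,0,0]],
  [0.1,[0,0,-0.2],[0,0,0]],
  [0.1,[0,0,-0.6],[0,0,0]],
  [0.1,[0,0,-0.9],[0,0,0]],
])

```text
t: 28.32
ee_pos: [471.7, -167.8, 272.2]
orientation: [-2.775, -1.468, 0.003]
ft_force: [0.7, -1.1, -0.0]
width: 48.1
grasp_force: 0.0
```

Emit:
apply_moves([
  [0.1,[0,0,-0.9],[0,0,0]],
  [0.1,[0,0,-0.9],[0,0,0]],
  [0.1,[0.8,-0.156,0],[0,0,0]],
  [0.1,[0.8,-0.156,0],[0,0,0]],
  [0.1,[0.8,-0.156,0],[0,0,0]],
  [0.1,[0.8,-0.156,0],[0,0,0]],
  [0.1,[0.8,-0.156,0],[0,0,0]],
  [0.1,[0.8,-0.156,0],[0,0,0]],
])

```text
t: 29.32
ee_pos: [569.2, 58.0, 362.5]
orientation: [2.776, 1.469, 0.001]
ft_force: [0.3, 0.0, -1.1]
width: 48.1
grasp_force: 0.0
```

Emit:
apply_moves([
  [0.1,[0.8,-0.156,0],[0,0,0]],
  [0.1,[0.8,-0.156,0],[0,0,0]],
  [0.1,[0.8,-0.156,0],[0,0,0]],
  [0.1,[0.8,-0.156,0],[0,0,0]],
  [0.1,[0,0,0],[0,0,0]],
  [0.1,[0,0,0],[0,0,0]],
])

```text
t: 30.08
ee_pos: [632.7, 206.1, 361.9]
orientation: [2.776, 1.469, -0.001]
ft_force: [-0.5, -0.1, -0.7]
width: 48.1
grasp_force: 0.0
```

```bash
python3 - <<'E'
from h import *
to(*C[3],219); print(tray()); cupview(("side",))
E
```

```text
TCP [632.7 206.1 361.9] need units [5.500e-02 1.000e-03 2.857e+00] width 48.13309295497804
((514.3053588867188, -99.19384765625), (198.19480895996094, 228.51979064941406), 0.19816266000270844)
side 0.95 [270. 225.] z98 [ 466. -207.] z64 [ 476. -162.]
side 0.93 [290. 149.] z98 [623. 189.] z64 [643. 258.]
side 0.79 [230. 140.] z98 [446. 296.] z64 [455. 371.]
side 0.74 [303. 224.] z98 [ 542. -221.] z64 [ 557. -176.]
side 0.62 [252. 136.] z98 [521. 314.] z64 [535. 390.]
```

Emit:
apply_moves([
  [0.1,[0.05,0,0.9],[0,0,0]],
  [0.1,[0,0,0.9],[0,0,0]],
  [0.1,[0,0,0.6],[0,0,0]],
  [0.1,[0,0,0.3],[0,0,0]],
  [0.1,[0,0,0.15],[0,0,0]],
  [0.1,[0,0,0],[0,0,0]],
  [-1,[0,0,0],[0,0,0]],
  [-1,[0,0,0],[0,0,0]],
])

```text
t: 31.22
ee_pos: [634.9, 208.8, 220.2]
orientation: [2.777, 1.469, 0.003]
ft_force: [-0.3, -0.4, 0.2]
width: 31.7
grasp_force: 0.0
```

Emit:
apply_moves([
  [-1,[0,0,0],[0,0,0]],
  [-1,[0,0,0],[0,0,0]],
  [-1,[0,0,0],[0,0,0]],
  [-1,[0,0,-0.25],[0,0,0]],
  [-1,[0,0,-0.25],[0,0,0]],
  [-1,[0,0,0],[0,0,0]],
])

```text
t: 31.98
ee_pos: [635.3, 208.7, 245.8]
orientation: [2.776, 1.469, 0.004]
ft_force: [-0.4, -0.2, -2.0]
width: 24.0
grasp_force: 30.0
```

Emit:
apply_moves([
  [-1,[-0.4,0,0],[0,0,0]],
  [-1,[-0.5,0,0],[0,0,0]],
  [-1,[-0.5,0,0],[0,0,0]],
  [-1,[0,0,-0.6],[0,0,0]],
  [-1,[0,0,-0.6],[0,0,0]],
  [-1,[0,0,-0.6],[0,0,0]],
  [-1,[0,0,-0.6],[0,0,0]],
  [-1,[-0.63,0.18,0],[0,0,0]],
])

```text
t: 32.98
ee_pos: [586.2, 120.7, 366.8]
orientation: [2.774, 1.472, 0.008]
ft_force: [0.1, -1.0, -2.5]
width: 23.4
grasp_force: 30.0
```

Emit:
apply_moves([
  [-1,[-0.63,0.18,0],[0,0,0]],
  [-1,[-0.63,0.18,0],[0,0,0]],
  [-1,[-0.63,0.18,0],[0,0,0]],
  [-1,[-0.63,0.18,0],[0,0,0]],
  [-1,[-0.63,0.18,0],[0,0,0]],
  [-1,[-0.63,0.18,0],[0,0,0]],
  [-1,[-0.63,0.18,0],[0,0,0]],
  [-1,[0,0,0],[0,0,0]],
])

```text
t: 33.98
ee_pos: [512.1, -99.7, 364.1]
orientation: [2.779, 1.465, -0.001]
ft_force: [0.2, -0.2, -1.4]
width: 23.2
grasp_force: 30.0
```

```bash
python3 - <<'E'
from h import *
to(514,-99,188)
im=ctrl.get_image("side")
for r in ctrl.pinpoint("tray","side")[:1]: print(r["score"],r["xy"],atz(im,r["xy"],60).round(1))
E
```

```text
TCP [512.1 -99.7 364.1] need units [0.034 0.025 3.522] width 23.239584926915747
0.89 [277.1, 209.5] [511.5 -90.7  60. ]
```

Emit:
apply_moves([
  [-1,[0.03,0.02,0.8],[0,0,0]],
  [-1,[0,0,0.8],[0,0,0]],
  [-1,[0,0,0.8],[0,0,0]],
  [-1,[0,0,0.5],[0,0,0]],
  [-1,[0,0,0.3],[0,0,0]],
  [-1,[0,0,0.15],[0,0,0]],
  [-1,[0,0,0.13],[0,0,0]],
  [-1,[0,0,0],[0,0,0]],
])

```text
t: 35.08
ee_pos: [514.7, -97.5, 190.4]
orientation: [2.777, 1.469, 0.001]
ft_force: [-0.0, 1.1, -1.5]
width: 23.7
grasp_force: 30.0
```

Emit:
apply_moves([
  [-1,[0,0,0.04],[0,0,0]],
  [-1,[0,0,0.02],[0,0,0]],
  [-1,[0,0,0],[0,0,0]],
])

```text
t: 35.45
ee_pos: [514.5, -97.5, 187.3]
orientation: [2.777, 1.469, 0.0]
ft_force: [-0.1, 0.6, -1.8]
width: 23.7
grasp_force: 30.0
```

Emit:
apply_moves([
  [-1,[0,0,0.02],[0,0,0]],
  [-1,[0,0,0],[0,0,0]],
])

```text
t: 35.7
ee_pos: [514.6, -97.5, 186.3]
orientation: [2.777, 1.469, 0.0]
ft_force: [-0.2, 0.3, -1.4]
width: 23.3
grasp_force: 30.0
```

Emit:
apply_moves([
  [-1,[0,0,0.02],[0,0,0]],
  [-1,[0,0,0],[0,0,0]],
])

```text
t: 35.95
ee_pos: [514.8, -97.5, 186.2]
orientation: [2.776, 1.469, 0.001]
ft_force: [-2.6, 0.7, 8.2]
width: 23.7
grasp_force: 30.0
```

Emit:
apply_moves([
  [-1,[0,0,-0.02],[0,0,0]],
  [0.1,[0,0,0],[0,0,0]],
  [0.1,[0,0,0],[0,0,0]],
  [0.1,[0,0,0],[0,0,0]],
  [0.1,[0,0,0],[0,0,0]],
  [0.1,[0,0,-0.2],[0,0,0]],
  [0.1,[0,0,-0.6],[0,0,0]],
  [0.1,[0,0,-0.9],[0,0,0]],
])

```text
t: 36.95
ee_pos: [513.7, -97.3, 271.7]
orientation: [-2.776, -1.468, 0.003]
ft_force: [0.3, 0.0, 0.9]
width: 48.1
grasp_force: 0.0
```

Emit:
apply_moves([
  [0.1,[0,0,-0.9],[0,0,0]],
  [0.1,[0,0,-0.92],[0,0,0]],
  [0.1,[0.644,-0.435,0],[0,0,0]],
  [0.1,[0.644,-0.435,0],[0,0,0]],
  [0.1,[0.644,-0.435,0],[0,0,0]],
  [0.1,[0.644,-0.435,0],[0,0,0]],
  [0.1,[0.644,-0.435,0],[0,0,0]],
  [0.1,[0.644,-0.435,0],[0,0,0]],
])

```text
t: 37.95
ee_pos: [515.1, 136.9, 363.0]
orientation: [2.777, 1.469, 0.001]
ft_force: [0.4, 0.2, 0.5]
width: 48.4
grasp_force: 0.0
```

Emit:
apply_moves([
  [0.1,[0.644,-0.435,0],[0,0,0]],
  [0.1,[0.644,-0.435,0],[0,0,0]],
  [0.1,[0.644,-0.435,0],[0,0,0]],
  [0.1,[0.644,-0.435,0],[0,0,0]],
  [0.1,[0,0,0],[0,0,0]],
  [0.1,[0,0,0],[0,0,0]],
])

```text
t: 38.7
ee_pos: [515.6, 290.7, 362.4]
orientation: [2.776, 1.47, -0.0]
ft_force: [0.2, 0.0, 0.3]
width: 48.1
grasp_force: 0.0
```

```bash
python3 - <<'E'
from h import *
to(*C[1],219); im=ctrl.get_image("top"); print(tray(im)); cupview(("side",))
cv2.imwrite("pics/t3.png",cv2.resize(im["pixels"][170:290,100:380],(784,336),interpolation=2))
E
```

```text
TCP [515.6 290.7 362.4] need units [0.007 0.004 2.869] width 48.099078498201926
((514.0347900390625, -98.05912017822266), (196.8529510498047, 229.02859497070312), 1.0467249155044556)
side 0.98 [302. 227.] z98 [ 538. -232.] z64 [ 553. -188.]
side 0.83 [272. 222.] z98 [ 473. -193.] z64 [ 484. -147.]
side 0.77 [278. 213.] z98 [ 495. -163.] z64 [ 508. -115.]
side 0.69 [251. 137.] z98 [518. 309.] z64 [532. 385.]
side 0.56 [232. 139.] z98 [453. 304.] z64 [463. 380.]
```

View pics/t3.png

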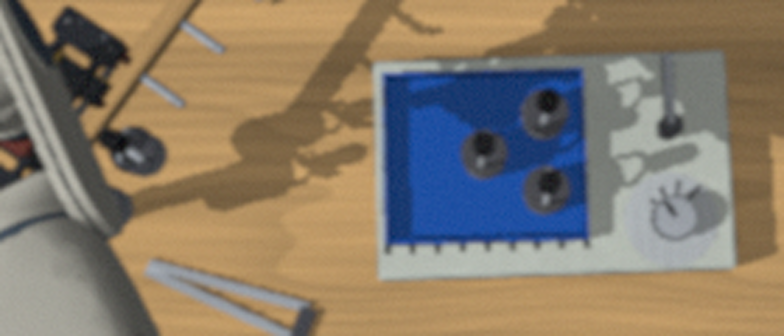

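The top crop shows three cups upright in the tray at (485,153), (545,112) and (547,190), with the left side free and the tray unmoved. Next is the fourth cup.

Emit:
apply_moves([
  [0.1,[0,0,0.9],[0,0,0]],
  [0.1,[0,0,0.9],[0,0,0]],
  [0.1,[0,0,0.6],[0,0,0]],
  [0.1,[0,0,0.3],[0,0,0]],
  [0.1,[0,0,0.16],[0,0,0]],
  [0.1,[0,0,0],[0,0,0]],
  [-1,[0,0,0],[0,0,0]],
  [-1,[0,0,0],[0,0,0]],
])

```text
t: 39.85
ee_pos: [516.3, 291.4, 220.1]
orientation: [2.777, 1.469, 0.002]
ft_force: [-0.3, -0.3, 0.3]
width: 31.6
grasp_force: 0.0
```

Emit:
apply_moves([
  [-1,[0,0,0],[0,0,0]],
  [-1,[0,0,0],[0,0,0]],
  [-1,[0,0,0],[0,0,0]],
  [-1,[0,0,-0.25],[0,0,0]],
  [-1,[0,0,-0.25],[0,0,0]],
  [-1,[0,0,0],[0,0,0]],
])

```text
t: 40.6
ee_pos: [516.5, 291.5, 245.6]
orientation: [-2.777, -1.469, -0.004]
ft_force: [-0.5, 0.2, -3.6]
width: 23.7
grasp_force: 30.0
```

Emit:
apply_moves([
  [-1,[-0.4,0,0],[0,0,0]],
  [-1,[-0.5,0,0],[0,0,0]],
  [-1,[-0.5,0,0],[0,0,0]],
  [-1,[0,0,-0.6],[0,0,0]],
  [-1,[0,0,-0.6],[0,0,0]],
  [-1,[0,0,-0.6],[0,0,0]],
  [-1,[0,0,-0.6],[0,0,0]],
  [-1,[-0.43,0.535,0],[0,0,0]],
])

```text
t: 41.6
ee_pos: [487.3, 201.7, 366.7]
orientation: [2.775, 1.473, 0.008]
ft_force: [0.9, -0.1, -3.3]
width: 23.9
grasp_force: 30.0
```

Emit:
apply_moves([
  [-1,[-0.43,0.535,0],[0,0,0]],
  [-1,[-0.43,0.535,0],[0,0,0]],
  [-1,[-0.43,0.535,0],[0,0,0]],
  [-1,[-0.43,0.535,0],[0,0,0]],
  [-1,[-0.43,0.535,0],[0,0,0]],
  [-1,[-0.43,0.535,0],[0,0,0]],
  [-1,[-0.43,0.535,0],[0,0,0]],
  [-1,[0,0,0],[0,0,0]],
])

```text
t: 42.6
ee_pos: [556.7, -31.2, 363.7]
orientation: [-2.779, -1.465, 0.001]
ft_force: [0.5, 0.5, -2.5]
width: 23.5
grasp_force: 30.0
```

```bash
python3 - <<'E'
from h import *
to(557.6,-28,188)
im=ctrl.get_image("side")
for r in ctrl.pinpoint("tray","side")[:1]: print(r["score"],r["xy"],atz(im,r["xy"],60).round(1))
E
```

```text
TCP [556.7 -31.2 363.7] need units [ 0.064 -0.02   3.514] width 23.516938048073648
0.72 [280.4, 210.8] [518.6 -98.7  60. ]
```

Emit:
apply_moves([
  [-1,[0.03,-0.02,0.8],[0,0,0]],
  [-1,[0,0,0.8],[0,0,0]],
  [-1,[0,0,0.8],[0,0,0]],
  [-1,[0,0,0.5],[0,0,0]],
  [-1,[0,0,0.3],[0,0,0]],
  [-1,[0,0,0.15],[0,0,0]],
  [-1,[0,0,0.13],[0,0,0]],
  [-1,[0,0,0],[0,0,0]],
])

```text
t: 43.7
ee_pos: [556.8, -27.5, 190.4]
orientation: [2.777, 1.469, 0.001]
ft_force: [0.3, 0.2, -2.2]
width: 23.6
grasp_force: 30.0
```

Emit:
apply_moves([
  [-1,[0,0,0.04],[0,0,0]],
  [-1,[0,0,0.02],[0,0,0]],
  [-1,[0,0,0],[0,0,0]],
])

```text
t: 44.08
ee_pos: [556.6, -27.6, 187.3]
orientation: [2.777, 1.469, 0.0]
ft_force: [0.1, 0.3, -1.8]
width: 23.3
grasp_force: 30.0
```

Emit:
apply_moves([
  [-1,[0,0,0.03],[0,0,0]],
  [-1,[0,0,0],[0,0,0]],
])

```text
t: 44.32
ee_pos: [556.9, -27.6, 186.2]
orientation: [2.776, 1.469, 0.001]
ft_force: [-1.0, -0.8, 2.8]
width: 23.5
grasp_force: 30.0
```

Emit:
apply_moves([
  [-1,[0,0,-0.01],[0,0,0]],
  [0.1,[0,0,0],[0,0,0]],
  [0.1,[0,0,0],[0,0,0]],
  [0.1,[0,0,0],[0,0,0]],
  [0.1,[0,0,0],[0,0,0]],
  [0.1,[0,0,-0.2],[0,0,0]],
  [0.1,[0,0,-0.6],[0,0,0]],
  [0.1,[0,0,-0.9],[0,0,0]],
])

```text
t: 45.32
ee_pos: [555.9, -27.5, 271.7]
orientation: [-2.776, -1.469, 0.003]
ft_force: [0.4, 0.0, -0.6]
width: 48.0
grasp_force: 0.0
```

Emit:
apply_moves([
  [0.1,[0,0,-0.9],[0,0,0]],
  [0.1,[0,0,-0.92],[0,0,0]],
  [0.1,[0.471,-0.57,0],[0,0,0]],
  [0.1,[0.471,-0.57,0],[0,0,0]],
  [0.1,[0.471,-0.57,0],[0,0,0]],
  [0.1,[0.471,-0.57,0],[0,0,0]],
  [0.1,[0.471,-0.57,0],[0,0,0]],
  [0.1,[0.471,-0.57,0],[0,0,0]],
])

```text
t: 46.32
ee_pos: [494.3, 186.6, 363.1]
orientation: [2.777, 1.469, 0.002]
ft_force: [0.1, 0.1, 0.0]
width: 48.4
grasp_force: 0.0
```

Emit:
apply_moves([
  [0.1,[0.471,-0.57,0],[0,0,0]],
  [0.1,[0.471,-0.57,0],[0,0,0]],
  [0.1,[0.471,-0.57,0],[0,0,0]],
  [0.1,[0.471,-0.57,0],[0,0,0]],
  [0.1,[0,0,0],[0,0,0]],
  [0.1,[0,0,0],[0,0,0]],
])

```text
t: 47.08
ee_pos: [453.5, 327.0, 362.5]
orientation: [2.776, 1.47, 0.0]
ft_force: [-0.2, 0.4, 0.5]
width: 48.2
grasp_force: 0.0
```

```bash
python3 - <<'E'
from h import *
to(*C[0],219); im=ctrl.get_image("top"); print(tray(im)); cupview(("top",))
cv2.imwrite("pics/t4.png",cv2.resize(im["pixels"][170:290,100:380],(784,336),interpolation=2))
E
```

```text
TCP [453.5 327.  362.5] need units [ 1.20e-02 -1.00e-03  2.87e+00] width 48.18683296399573
((514.0347900390625, -98.05912017822266), (196.8529510498047, 229.02859497070312), 1.0467249155044556)
top 0.73 [138. 243.] z98 [459. 333.] z64 [462. 342.]
top 0.66 [250. 216.] z98 [543. -25.] z64 [547. -23.]
top 0.65 [296. 241.] z98 [ 461. -173.] z64 [ 463. -175.]
top 0.64 [270. 228.] z98 [504. -87.] z64 [508. -87.]
top 0.61 [293. 211.] z98 [ 558. -162.] z64 [ 563. -164.]
```

View pics/t4.png

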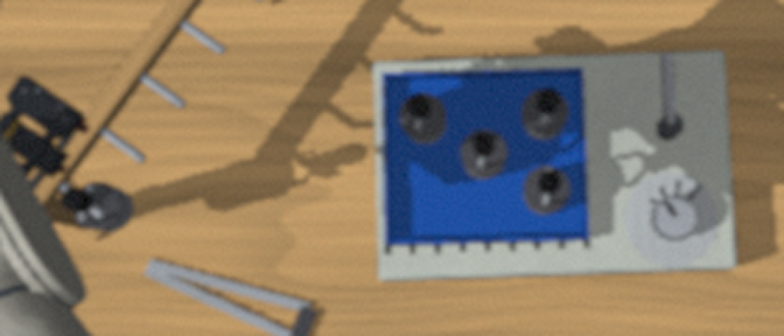

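Four cups stand in the tray, the new one at (423,117), and the slot at lower left (425,195) is free. The last cup comes next.

Emit:
apply_moves([
  [0.1,[0,0,0.9],[0,0,0]],
  [0.1,[0,0,0.9],[0,0,0]],
  [0.1,[0,0,0.6],[0,0,0]],
  [0.1,[0,0,0.3],[0,0,0]],
  [0.1,[0,0,0.16],[0,0,0]],
  [0.1,[0,0,0],[0,0,0]],
  [-1,[0,0,0],[0,0,0]],
  [-1,[0,0,0],[0,0,0]],
])

```text
t: 48.22
ee_pos: [453.9, 327.8, 220.1]
orientation: [-2.777, -1.469, -0.002]
ft_force: [0.3, -0.2, 0.1]
width: 31.6
grasp_force: 0.0
```

Emit:
apply_moves([
  [-1,[0,0,0],[0,0,0]],
  [-1,[0,0,0],[0,0,0]],
  [-1,[0,0,0],[0,0,0]],
  [-1,[0,0,-0.25],[0,0,0]],
  [-1,[0,0,-0.25],[0,0,0]],
  [-1,[0,0,0],[0,0,0]],
])

```text
t: 48.98
ee_pos: [454.1, 327.9, 245.5]
orientation: [-2.777, -1.469, -0.004]
ft_force: [-0.4, -0.4, -1.8]
width: 23.5
grasp_force: 30.0
```

Emit:
apply_moves([
  [-1,[-0.4,0,0],[0,0,0]],
  [-1,[-0.5,0,0],[0,0,0]],
  [-1,[-0.5,0,0],[0,0,0]],
  [-1,[0,0,-0.6],[0,0,0]],
  [-1,[0,0,-0.6],[0,0,0]],
  [-1,[0,0,-0.6],[0,0,0]],
  [-1,[0,0,-0.6],[0,0,0]],
  [-1,[-0.544,0.53,0],[0,0,0]],
])

```text
t: 49.98
ee_pos: [421.7, 233.6, 366.6]
orientation: [-2.774, -1.473, -0.008]
ft_force: [-0.6, -0.0, -3.3]
width: 23.3
grasp_force: 30.0
```

Emit:
apply_moves([
  [-1,[-0.544,0.53,0],[0,0,0]],
  [-1,[-0.544,0.53,0],[0,0,0]],
  [-1,[-0.544,0.53,0],[0,0,0]],
  [-1,[-0.544,0.53,0],[0,0,0]],
  [-1,[-0.544,0.53,0],[0,0,0]],
  [-1,[-0.544,0.53,0],[0,0,0]],
  [-1,[-0.544,0.53,0],[0,0,0]],
  [-1,[0,0,0],[0,0,0]],
])

```text
t: 50.98
ee_pos: [466.9, -31.4, 363.9]
orientation: [2.779, 1.465, -0.001]
ft_force: [0.5, -0.0, -2.7]
width: 23.6
grasp_force: 30.0
```

```bash
python3 - <<'E'
from h import *
to(467.6,-29,188)
im=ctrl.get_image("side")
for r in ctrl.pinpoint("tray","side")[:1]: print(r["score"],r["xy"],atz(im,r["xy"],60).round(1))
E
```

```text
TCP [466.9 -31.4 363.9] need units [ 0.048 -0.015  3.518] width 23.63796061760626
0.67 [279.3, 212.5] [ 513.8 -105.9   60. ]
```

Emit:
apply_moves([
  [-1,[0.03,-0.02,0.8],[0,0,0]],
  [-1,[0,0,0.8],[0,0,0]],
  [-1,[0,0,0.8],[0,0,0]],
  [-1,[0,0,0.5],[0,0,0]],
  [-1,[0,0,0.3],[0,0,0]],
  [-1,[0,0,0.15],[0,0,0]],
  [-1,[0,0,0.13],[0,0,0]],
  [-1,[0,0,0],[0,0,0]],
])

```text
t: 52.08
ee_pos: [467.1, -27.7, 190.4]
orientation: [2.777, 1.469, 0.0]
ft_force: [0.5, 0.4, -2.9]
width: 23.8
grasp_force: 30.0
```

Emit:
apply_moves([
  [-1,[0,0,0.04],[0,0,0]],
  [-1,[0,0,0.02],[0,0,0]],
  [-1,[0,0,0],[0,0,0]],
])

```text
t: 52.45
ee_pos: [467.0, -27.8, 187.3]
orientation: [2.777, 1.469, 0.0]
ft_force: [-1.0, 0.0, -2.1]
width: 23.3
grasp_force: 30.0
```

Emit:
apply_moves([
  [-1,[0,0,0.03],[0,0,0]],
  [-1,[0,0,0],[0,0,0]],
])

```text
t: 52.7
ee_pos: [467.4, -27.9, 186.4]
orientation: [2.776, 1.469, 0.001]
ft_force: [-0.6, -0.3, 4.2]
width: 23.7
grasp_force: 30.0
```

Emit:
apply_moves([
  [-1,[0,0,-0.01],[0,0,0]],
  [0.1,[0,0,0],[0,0,0]],
  [0.1,[0,0,0],[0,0,0]],
  [0.1,[0,0,0],[0,0,0]],
  [0.1,[0,0,0],[0,0,0]],
  [0.1,[0,0,-0.2],[0,0,0]],
  [0.1,[0,0,-0.6],[0,0,0]],
  [0.1,[0,0,-0.9],[0,0,0]],
])

```text
t: 53.7
ee_pos: [466.2, -27.7, 271.8]
orientation: [-2.776, -1.469, 0.003]
ft_force: [-0.1, -0.4, 0.8]
width: 48.2
grasp_force: 0.0
```

Emit:
apply_moves([
  [0.1,[0,0,-0.9],[0,0,0]],
  [0.1,[0,0,-0.92],[0,0,0]],
  [1,[-0.64,0.393,0],[0,0,0]],
  [1,[-0.64,0.393,0],[0,0,0]],
  [1,[-0.64,0.393,0],[0,0,0]],
  [1,[-0.64,0.393,0],[0,0,0]],
  [1,[-0.64,0.393,0],[0,0,0]],
  [1,[-0.64,0.393,0],[0,0,0]],
])

```text
t: 54.7
ee_pos: [456.2, -254.1, 363.0]
orientation: [2.776, 1.469, 0.001]
ft_force: [0.8, -0.5, 0.8]
width: 87.7
grasp_force: 0.0
```

Emit:
apply_moves([
  [1,[-0.64,0.393,0],[0,0,0]],
  [1,[0,0,0],[0,0,0]],
  [1,[0,0,0],[0,0,0]],
])

```text
t: 55.08
ee_pos: [454.5, -289.8, 362.4]
orientation: [-2.777, -1.468, -0.0]
ft_force: [0.0, 0.1, 0.3]
width: 87.9
grasp_force: 0.0
```

```bash
python3 - <<'E'
from h import *
T=tool(); im=ctrl.get_image("wrist"); cv2.imwrite("pics/w5.png",im["pixels"])
for n,z in(("dial_top",102),("vent_axis",106),("vent_tip",106),("tray",60)):
    for r in ctrl.pinpoint(n,"wrist")[:1]: print(n,r["score"],np.round(r["xy"]),atz(im,r["xy"],z,T).round(1))
cupview(); to(442,-311,76)
E
```

```text
dial_top 0.97 [280. 198.] [ 437.7 -316.4  102. ]
vent_axis 0.66 [345. 157.] [ 548.5 -318.   106. ]
vent_tip 0.73 [392. 116.] [ 628.9 -306.9  106. ]
wrist 0.9 [242.  98.] z98 [ 474. -173.] z64 [ 472. -169.]
wrist 0.76 [179.   6.] z98 [472. -42.] z64 [470. -28.]
wrist 0.66 [293.  62.] z98 [ 555. -175.] z64 [ 559. -171.]
wrist 0.59 [237.  32.] z98 [ 515. -105.] z64 [516. -96.]
TCP [ 454.8 -289.7  362.3] need units [-0.495  0.027  5.726] width 87.9694406789861
```

View pics/w5.png

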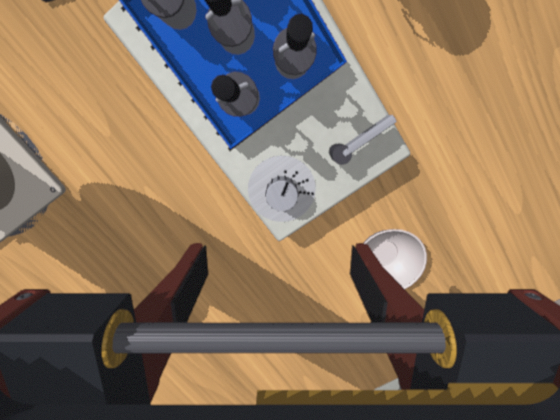

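The wrist view shows the dial top at about (283,193) with the ridge pointing up-right at the pips, the lever open along +x, and the cups standing in the tray. I'll zoom in for the ridge angle.

```bash
python3 - <<'E'
from h import *
T=tool(); im=ctrl.get_image("wrist"); a=im["pixels"][145:225,235:335]
cv2.imwrite("pics/d5.png",cv2.resize(a,(700,560),interpolation=cv2.INTER_CUBIC))
g=a.max(2); 
# grid of reference directions
for px in ((283,193),(282,192),(284,194)): print(px,atz(im,px,102,T).round(1))
c=atz(im,(283,193),102,T)
for s in (0,.5,1,1.5):
    th=.75-s+.022; print(s,"ridge pixel 24mm out:",(proj(im,c+24*np.array([np.cos(th),np.sin(th),0]),T)-[235,145]).round(1)*7)
print(((proj(im,c,T)-[235,145])*7).round(1))
E
```

```text
(283, 193) [ 446.3 -313.7  102. ]
(282, 192) [ 445.9 -311.6  102. ]
(284, 194) [ 446.7 -315.8  102. ]
0 ridge pixel 24mm out: [359.8 226.8]
0.5 ridge pixel 24mm out: [410.9 251.3]
1 ridge pixel 24mm out: [442.4 296.1]
1.5 ridge pixel 24mm out: [448.  350.7]
[336. 336.]
```

View pics/d5.png

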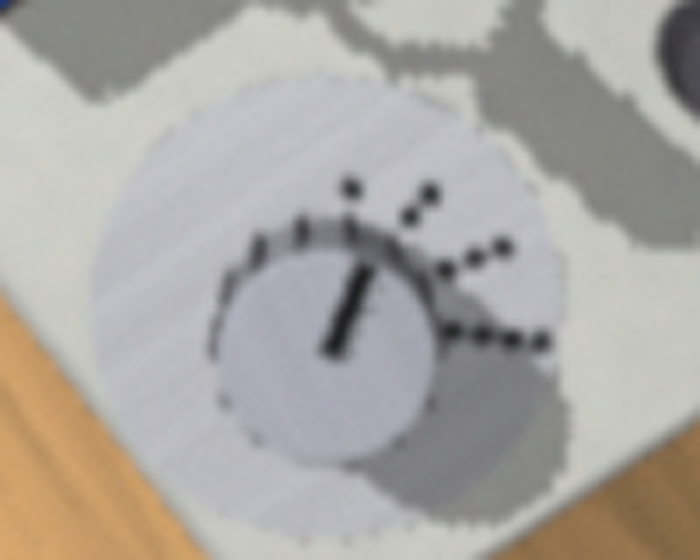

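The dial top centre is at crop (328,355), i.e. (442,-315) in the world. The ridge is about 0.2 rad past setting 1, so it needs roughly 0.8 rad clockwise. I'll go down around the sleeve.

Emit:
apply_moves([
  [1,[-0.56,0.07,0],[0,0,0]],
  [1,[0,0,0.9],[0,0,0]],
  [1,[0,0,0.9],[0,0,0]],
  [1,[0,0,0.9],[0,0,0]],
  [1,[0,0,0.9],[0,0,0]],
  [1,[0,0,0.9],[0,0,0]],
  [1,[0,0,0.7],[0,0,0]],
  [1,[0,0,0],[0,0,0]],
])

```text
t: 56.48
ee_pos: [440.3, -314.1, 100.0]
orientation: [-2.772, -1.467, 0.004]
ft_force: [-0.6, -0.1, 0.4]
width: 88.0
grasp_force: 0.0
```

Emit:
apply_moves([
  [1,[0,0,0.4],[0,0,0]],
  [1,[0,0,0.15],[0,0,0]],
  [0.3,[0,0,0],[0,0,0]],
  [0.2,[0,0,0],[0,0,0]],
  [0.15,[0,0,0],[0,0,0]],
  [0.1,[0,0,0],[0,0,0]],
  [0.07,[0,0,0],[0,0,0]],
  [0.05,[0,0,0],[0,0,0]],
])

```text
t: 57.48
ee_pos: [442.1, -315.7, 75.0]
orientation: [2.776, 1.469, 0.0]
ft_force: [0.6, -0.4, 2.2]
width: 47.7
grasp_force: 30.0
```

Emit:
apply_moves([
  [-0.2,[0,0,0],[0,0,0.07]],
  [-0.2,[0,0,0],[0,0,0.1]],
  [-0.2,[0,0,0],[0,0,0.1]],
  [-0.2,[0,0,0],[0,0,0.1]],
  [-0.2,[0,0,0],[0,0,0.1]],
  [-0.2,[0,0,0],[0,0,0.04]],
  [-0.2,[0,0,0],[0,0,0]],
  [-0.2,[0,0,0],[0,0,0]],
])

```text
t: 58.48
ee_pos: [442.0, -316.6, 74.9]
orientation: [3.128, 0.27, 0.001]
ft_force: [-1.3, -4.8, 1.0]
width: 47.5
grasp_force: 30.0
```

Emit:
apply_moves([
  [1,[0,0,0],[0,0,0]],
  [1,[0,0,0],[0,0,0]],
  [1,[0,0,0],[0,0,0]],
  [1,[0,0,0],[0,0,0]],
  [1,[0,0,-0.2],[0,0,0]],
  [1,[0,0,-0.9],[0,0,0]],
  [1,[0,0,-0.9],[0,0,0]],
  [1,[0,0,-0.9],[0,0,0]],
])

```text
t: 59.48
ee_pos: [441.7, -315.3, 221.8]
orientation: [3.13, 0.27, 0.0]
ft_force: [0.1, -0.6, -0.4]
width: 88.1
grasp_force: 0.0
```

Emit:
apply_moves([
  [1,[0,0,-0.9],[0,0,0]],
  [1,[0,0,-0.9],[0,0,0]],
  [1,[0,0,-0.9],[0,0,0]],
  [1,[0.5,0,-0.3],[0,0,0]],
  [1,[0,0,0],[0,0,0]],
  [1,[0,0,0],[0,0,0]],
])

```text
t: 60.22
ee_pos: [465.5, -310.7, 368.9]
orientation: [-3.129, -0.271, 0.002]
ft_force: [-0.0, -0.4, 0.0]
width: 87.8
grasp_force: 0.0
```

```bash
python3 - <<'E'
from h import *
T=tool(); im=ctrl.get_image("wrist"); c=np.array([442.1,-315.7,102]); u,v=np.round(proj(im,c,T)).astype(int); print(u,v)
a=im["pixels"][v-40:v+40,u-50:u+50]
cv2.imwrite("pics/d6.png",np.hstack([cv2.resize(a,(400,320),interpolation=2),cv2.resize(im["pixels"],(400,320))]))
for s in (.5,1,1.5):
    th=.75-s+.022; print(s,(proj(im,c+24*np.array([np.cos(th),np.sin(th),0]),T)-[u,v]).round(1)*4)
cupview()
E
```

```text
280 191
0.5 [ -7.2 -62.8]
1 [ 24.4 -58. ]
1.5 [ 49.6 -38.8]
wrist 0.77 [146. 114.] z98 [ 518. -111.] z64 [515. -97.]
wrist 0.74 [191. 152.] z98 [ 476. -179.] z64 [ 470. -170.]
wrist 0.69 [99. 78.] z98 [554. -48.] z64 [554. -29.]
wrist 0.62 [ 98. 136.] z98 [475. -45.] z64 [470. -25.]
```

View pics/d6.png

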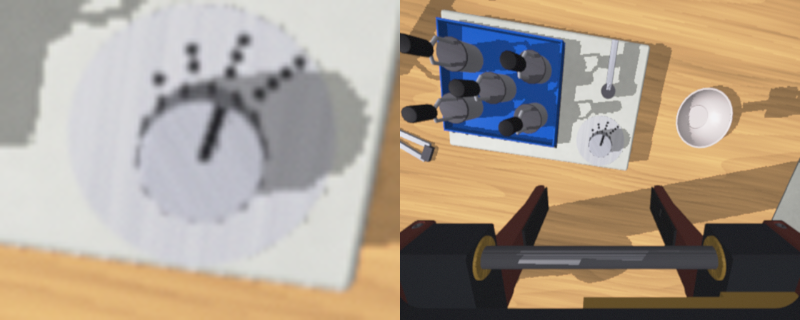

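Wrist view: the ridge (203,158)→(222,105) points at the three-pip row and measures about 0.95 rad. All five cups stand upright in the tray and the lever is along +x. Handing in.

```bash
python3 - <<'E'
from h import *
print(ctrl.close_job())
E
```

```text
the job is handed in; nothing more can be done
None
```

The job is handed in: vent lever at its open stop, all five cups standing released in the tray, dial at about 0.95 rad (setting 3 is 1.0 ± 0.15), and bystanders untouched; no verdict came back.

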